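Hang the two steel core-sample strainers on one hook, large one first

ROBOT

A 6-joint arm with a two-finger parallel gripper is mounted at the origin on the work surface. World frame = base frame: x ahead of the robot, y to its left, z up, the work surface at z = 0. Lengths are in m, angles in rad, forces in N, time in s.
With the tool pointing down it reaches from about 0.3 to 0.825 m from the base axis. Payload 5.4 kg.
Tool frame: the origin (TCP) lies at the very end of the fingers, on their centre line; the grasp point (between the pads) lies 19 mm behind it; z points along the fingers, x is the direction in which the jaws open and shut, and the axes are right-handed (so a half turn about z gives the same grasp; the last joint's range is limited). The gripper opens to 92 mm and grips with 3 to 60 N. Pads are 20 mm wide; open, the fingers measure 128 mm over their backs; the gripper's body (75 mm by 189 mm) begins 69 mm behind the grasp point.
Start: joints at [1.129, 0.158, 1.597, -0, 1.386, -0.21], TCP at [0.132, 0.56, 0.215] pointing down, gripper open.
Joint ranges: [-2.91, 2.91], [-0.94, 2.29], [0.18, 2.7], [-1.29, 4.43], [0.17, 2.64], [-3, 3]. Speed limits (rad/s): [2.57, 2.57, 3.14, 3.14, 3.14, 3.14].

INTERFACE

Orientations are given as a rotation vector (axis times angle).
In Python, from workcell import bot gives the robot as it stands. Calls block until the motion is done:
- bot.goto(position, orientation): joint-space move of the TCP to a pose.
- bot.line_to(position, rot=None, max_speed=0.15): straight line of the TCP; rot=None keeps the orientation; max_speed is the mean speed in m/s.
- bot.set_joints(angles): joint-space move.
- bot.set_gripper(opening, newtons=None): opening from 0.0 (shut) to 1.0 (fully open); newtons is the grip in N (None keeps the last); returns when the fingers have stopped.
- bot.hold(seconds).
- bot.inverse_kinematics(position, orientation): joint angles nearest the present ones, or None.
- bot.read_camera(name): name is "side" or "top" or "wrist"; returns a dict with "pixels" (420x560x3 uint8, blue, green, red), "fx", "fy", "cx", "cy" (pixels), "k1" (the pictures are not rectified: a ray, as slopes to the right and down, at radius r is drawn at 1 + k1 r^2 times it, then the intrinsics apply), "R" (3x3) and "t" (3): a world point X has camera coordinates R X + t. Camera axes: x right, y down, z forward; pixel columns grow to the right and rows downward; lengths in m; the calibration is good to about 2 mm. A picture is of the moment at which its call begins. There is no depth.
A pose or a line that the arm cannot do raises bot.MotionError and nothing moves.
- bot.job_done(): hands the job in, once; it reports no verdict.
Readings, each from a call of its own:
- bot.current_clock(): time.
- bot.current_joints(): joint angles.
- bot.current_joint_vel(): joint speeds.
- bot.current_effort(): joint torques, N m.
- bot.current_ee_pos(): TCP position.
- bot.current_tool_rot(): TCP orientation.
- bot.current_contact_force(): force on the tool from outside, world axes, zero at the start.
- bot.current_ft_torque(): the same for the moment, N m.
- bot.current_opening(): opening from 0.0 (shut) to 1.0 (fully open).
Only numpy, scipy, OpenCV 4.12 (cv2) and the standard library are available. Lean on these libraries where they do the work, as an engineer would, in place of code of your own. Each camera call takes 0.05 s, during which the arm holds its last target. There are 200 camera calls.

TASK

Put the drained steel strainers away on the red hook: hang the large one by its loop first, then hang the small one by its loop in front of it, so that the small one sits with its back in the large one's open mouth, both mouths facing away from the post. Let both hang freely, and leave the blue plastic strainer standing where it is.

Things in the scene. Friction and masses are not known exactly. Their poses are not given: they have to be found in the camera images.
- large_eye (a point): Large stainless steel square strainer, about 280 g, standing on edge: tray 130 wide (y), 110 tall (z), 44 mm deep (x), mesh at +x, open mouth to -x. On top an upright loop handle, outside 50 wide (y), 56 tall, 8 thick (x), its opening 36 x 42 mm; hold it across the 50 mm. Point: centre of the opening, 148 mm above the underside, 38 above the tray's top edge, mid-depth.
- small_eye (a point): Small stainless steel square strainer, about 150 g, standing on edge: tray 80 wide (y), 54 tall (z), 36 mm deep (x), mesh at +x, open mouth to -x. On top an upright loop handle, outside 50 wide (y), 56 tall, 8 thick (x), its opening 36 x 42 mm; hold it across the 50 mm. Point: centre of the opening, 128 mm above the underside, 74 above the tray's top edge, mid-depth.
- blue_eye (a point): Bystander: medium blue plastic square strainer, about 140 g, standing on edge: tray 105 wide (y), 80 tall (z), 40 mm deep (x), mesh at +x, open mouth to -x. On top an upright loop handle, outside 50 wide (y), 56 tall, 8 thick (x), its opening 36 x 42 mm; hold it across the 50 mm. Point: centre of the opening, 128 mm above the underside, 48 above the tray's top edge, mid-depth.
- hook_arm (a point): Fixed stand: 215 mm post, 16 thick, on a 130 mm round foot; from its top a level red arm, 8 mm thick, runs to -x (roughly to the robot). Point: on the arm's centre line, 60 mm from the post's axis; z up. The arm is straight to 65 mm before the point, then bends up; tip 75 mm out, 12 mm high. A hung loop's centre is 17 mm lower than this line. Good places: large at x +15, small at x -10 mm.
There are look-alikes about, which are no part of the job. What is shaped like the part that bears small_eye but yellow is not meant.

How it is judged:
By the outcome, as a careful person would: the job done as asked, in the order asked, and still so for the second after the job is handed in, with the robot touching nothing.
It also fails if it takes over 72 s, if anything falls off the work surface, if the arm or the gripper's body presses on something with over 40 N, if the wrist force passes 120 N, or if a joint passes its speed limit or range.

## Working session

There is one attempt and no reset: what is moved stays moved. The work goes in short steps, each a Python script; the robot and the scene stay as the last script left them, time stands still between calls to the robot, and variables do not carry over. Pictures are saved under pics/ and viewed, about 8 in all and at most 12, crops included, and the job is handed in when it is done.

```bash
mkdir -p pics; ls; python3 - <<'E'
from workcell import bot
import cv2,numpy as np
for n in("side","top"):
    c=bot.read_camera(n);cv2.imwrite(f"pics/{n}0.png",c["pixels"])
    print(n,c["fx"],c["cx"],c["cy"],c["k1"],"pos",(-c["R"].T@c["t"]).round(3),"fwd",c["R"][2].round(2),"right",c["R"][0].round(2))
print(bot.current_clock(),bot.current_tool_rot())
E
```

```text
pics
side 497.6448067036209 276.23301281406697 212.17431794535955 0.007681324538838251 pos [0.496 0.914 0.932] fwd [ 0.03 -0.78 -0.63] right [-1.   -0.03 -0.02]
top 460.03856535086146 280.38882021127466 209.30332600654233 -0.08024356674219245 pos [ 0.396 -0.078  1.303] fwd [ 0.11  0.01 -0.99] right [-0.01 -1.   -0.01]
0.1 [ 2.46284766e+00  1.94913868e+00 -2.41417361e-03]
```

View pics/side0.png

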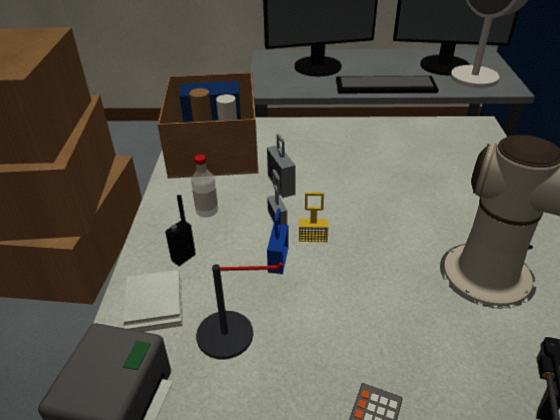

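View pics/top0.png

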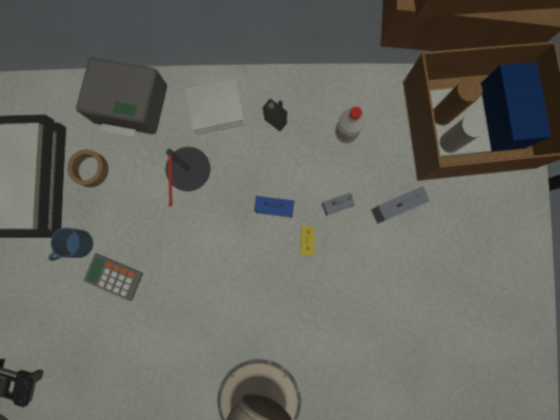

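The side view shows the post at about (220,310) with the red arm running (216,268)→(280,267). The large steel strainer is at (281,165), the small steel one at (277,208), blue at (278,248) and yellow at (313,225). In the top view large is at (400,204), small at (338,203), blue at (274,206), yellow at (307,240) and the arm runs (172,155)→(171,205). Small_eye must be the grey one at (338,203), since yellow is excluded. I'll confirm that in one enlarged crop.

```bash
python3 - <<'E'
import cv2,numpy as np
s=cv2.imread("pics/side0.png")[125:280,190:340];t=cv2.imread("pics/top0.png")[140:260,155:435]
s=cv2.resize(s,None,fx=3.8,fy=3.8,interpolation=cv2.INTER_CUBIC)[:590,:400*2]
cv2.imwrite("pics/sc.png",s)
t=cv2.resize(t,None,fx=2.85,fy=2.85,interpolation=cv2.INTER_CUBIC)
cv2.imwrite("pics/tc.png",t);print(s.shape,t.shape)
E
```

```text
(589, 570, 3) (342, 798, 3)
```

View pics/sc.png

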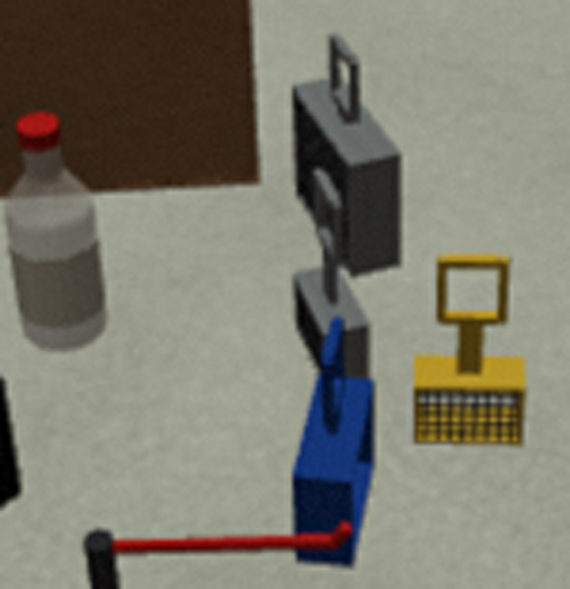

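View pics/tc.png

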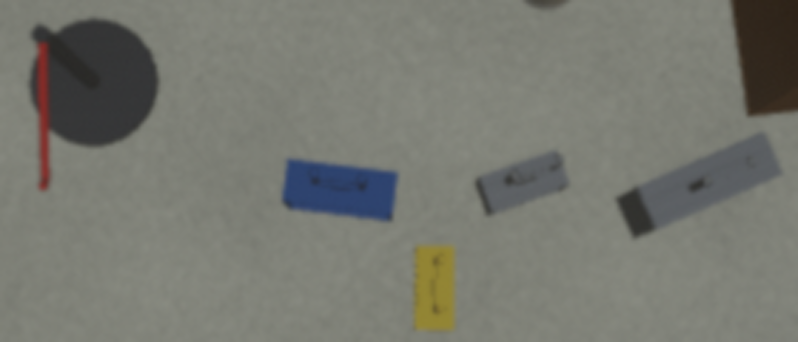

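Confirmed: the grey small tray (crop 523,182, between blue and large) is small_eye. The yellow one at crop (435,288) is the look-alike. Next I'll compute positions by ray casting and triangulation.

```bash
cat > h.py <<'E'
import numpy as np,cv2
from workcell import bot
def cam(n): return bot.read_camera(n)
def K(c): return np.array([[c["fx"],0,c["cx"]],[0,c["fy"],c["cy"]],[0,0,1.]])
def D(c): return np.array([c["k1"],0,0,0,0.])
def ray(c,p):
    u=cv2.undistortPoints(np.array([[p]],float),K(c),D(c))[0,0]
    return -c["R"].T@c["t"], c["R"].T@np.array([u[0],u[1],1.])
def plane(c,p,z):
    o,d=ray(c,p); return o+d*(z-o[2])/d[2]
def tri(c1,p1,c2,p2):
    o1,d1=ray(c1,p1);o2,d2=ray(c2,p2)
    d1/=np.linalg.norm(d1);d2/=np.linalg.norm(d2)
    s=np.linalg.lstsq(np.c_[d1,-d2],o2-o1,rcond=None)[0]
    a,b=o1+s[0]*d1,o2+s[1]*d2
    return (a+b)/2,np.linalg.norm(a-b)
def proj(c,X):
    return cv2.projectPoints(np.array([X],float),cv2.Rodrigues(c["R"])[0],c["t"],K(c),D(c))[0][0,0]
def down(jaw):  # tool down, jaw x axis at angle jaw in world xy
    x=np.array([np.cos(jaw),np.sin(jaw),0]);z=np.array([0,0,-1.])
    return cv2.Rodrigues(np.c_[x,np.cross(z,x),z])[0].ravel()
E
python3 - <<'E'
from h import *
s,t=cam("side"),cam("top")
np.set_printoptions(precision=4,suppress=True)
T=lambda x,y:(155+x/2.85-.3,140+y/2.85-.3)
S=lambda x,y:(190+x/3.8-.35,125+y/3.8-.35)
for n,q,z in(("large",[(638,190),(765,133),(780,172),(655,232)],.11),("small",[(482,178),(556,151),(567,187),(491,214)],.054),("blue",[(288,159),(397,172),(391,219),(286,204)],.08)):
    P=np.array([plane(t,T(*p),z) for p in q]);c=P.mean(0)
    w=((P[0]-P[1])+(P[3]-P[2]))/2
    print(n,c,"w",np.hypot(*w[:2]),"d",np.linalg.norm((P[0]-P[3])[:2]),"yaw deg",np.degrees(np.arctan2(-w[0],w[1])))
    e=c.copy();e[2]={"large":.148,"small":.128,"blue":.128}[n];print(" eye->side crop",(proj(s,e)-[190,125]+.35)*3.8)
print("post",tri(t,T(40,33),s,S(98,536)))
print("bend",tri(t,T(44,183),s,S(336,541)))
print("tip",tri(t,T(44,187),s,S(347,532)))
# red mask
for n,c in(("t",t),("s",s)):
    h=cv2.cvtColor(c["pixels"],cv2.COLOR_BGR2HSV);m=((h[...,0]<6)|(h[...,0]>174))&(h[...,1]>150)&(h[...,2]>60)
    y,x=np.nonzero(m);k=(x<300)&(y>150)&(y<280) & ((x<200) if n=="t" else (y>250));x,y=x[k],y[k];print(n,x.min(),x.max(),y.min(),y.max())
    if n=="t": print([(r,x[y==r].mean()) for r in (156,165,175,185,195,204) if (y==r).any()])
    else: print([(r,y[x==r].mean()) for r in (222,235,250,260,270,274,278,281) if (x==r).any()])
E
```

```text
large [ 0.5359 -0.3877  0.11  ] w 0.13007401609242294 d 0.041354187740426034 yaw deg 24.21728924375027
 eye->side crop [344.7192  76.8198]
small [ 0.5428 -0.2231  0.054 ] w 0.07687503387252198 d 0.03565430189260061 yaw deg 19.43742013572868
 eye->side crop [330.8412 216.9044]
blue [ 0.5352 -0.0476  0.08  ] w 0.10139724479158334 d 0.04262479648100843 yaw deg -7.8924661137999506
 eye->side crop [334.9341 369.9615]
post (array([0.6531, 0.203 , 0.2224]), np.float64(0.0005973646480938434))
bend (array([0.5265, 0.1986, 0.2151]), np.float64(0.0005344042328500813))
tip (array([0.5215, 0.1971, 0.2206]), np.float64(0.0013428321916892135))
t 169 171 155 204
[(156, np.float64(169.5)), (165, np.float64(169.5)), (175, np.float64(169.5)), (185, np.float64(170.0)), (195, np.float64(170.0)), (204, np.float64(170.0))]
s 220 281 263 269
[(222, np.float64(268.0)), (235, np.float64(268.0)), (250, np.float64(267.0)), (260, np.float64(267.0)), (270, np.float64(267.0)), (274, np.float64(267.0)), (278, np.float64(266.5)), (281, np.float64(264.0))]
```

```bash
python3 - <<'E'
from h import *
np.set_printoptions(precision=4,suppress=True)
z=np.array([.6,-.12,-.8]);z/=np.linalg.norm(z);x=np.array([.2,1,0]);x-=z*(x@z);x/=np.linalg.norm(x)
for sg in(-1,1):
    r=cv2.Rodrigues(np.c_[sg*x,np.cross(z,sg*x),z])[0].ravel();p=[.33,-.28,.33]
    q=bot.inverse_kinematics(p,r);print(sg,q)
    q2=bot.inverse_kinematics([.536,-.388,.129],down(np.radians(24+90*sg)));print(q2)
E
```

```text
-1 [-1.4969 -0.7754  2.2308  0.627   1.5005  0.286 ]
[-0.8088  0.4482  1.4134 -0.      1.28    0.3431]
1 [-1.4969 -0.7754  2.2308  0.627   1.5005 -2.8556]
[-0.8088  0.4482  1.4134  0.      1.28   -2.7985]
```

```bash
python3 - <<'E'
from h import *
np.set_printoptions(precision=4,suppress=True)
z=np.array([.45,-.12,-.85]);z/=np.linalg.norm(z);x=-np.array([.25,1,0]);x-=z*(x@z);x/=np.linalg.norm(x)
r=cv2.Rodrigues(np.c_[x,np.cross(z,x),z])[0].ravel();p=[.36,-.28,.36]
print(bot.inverse_kinematics(p,r))
bot.goto(p,r)
c=cam("wrist");cv2.imwrite("pics/w1.png",c["pixels"]);print(bot.current_clock(),-c["R"].T@c["t"],c["R"][2],c["fx"])
np.save("w1.npy",c,allow_pickle=True)
for n,X in(("L",[.5359,-.3877,.148]),("S",[.5428,-.2231,.128])):print(n,proj(c,X))
E
```

```text
[-1.2361 -0.6211  2.0412  0.4132  1.4357  0.5849]
3.325 [ 0.3455 -0.2761  0.5454] [ 0.2161 -0.0607 -0.9745] 352.0553333552206
L [326.2185 118.5376]
S [198.684 149.791]
```

View pics/w1.png

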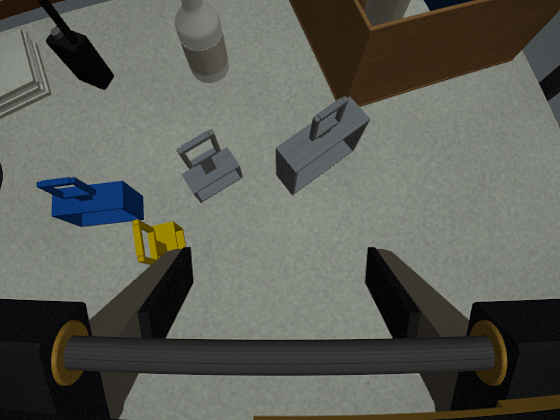

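The wrist view shows the hollow mouths of both steel strainers facing the robot side. The large loop's opening is at about (328,121), predicted (326,118). The small one's is at (200,149), predicted (199,150). Both agree within about 3 mm, so I'll grasp the large one.

```bash
python3 - <<'E'
from h import *
np.set_printoptions(precision=4,suppress=True)
c=np.load("w1.npy",allow_pickle=True).item()
pl=plane(c,(328,121),.148);ps=plane(c,(200,149),.128);print(pl,ps)
P=(pl+np.array([.5359,-.3877,.148]))/2
r=down(np.radians(24.2-90))
f0=None
bot.goto([P[0],P[1],.27],r);bot.set_gripper(.74)
f0=bot.current_contact_force()
bot.line_to([P[0],P[1],.130],max_speed=.12)
print("down",bot.current_contact_force()-f0)
bot.set_gripper(0.3,25)
print("grip",bot.current_opening()*92,bot.current_contact_force()-f0)
bot.line_to([P[0],P[1],.15],max_speed=.06);bot.hold(.2);print("lift",bot.current_contact_force()-f0,bot.current_ft_torque())
bot.line_to([P[0],P[1],.33],max_speed=.15)
t=cam("top")
im=t["pixels"].astype(float);red=np.clip(im[...,2]-(im[...,0]+im[...,1])/2-25,0,None)
A=[]
for rr in range(158,202,4):
    w=red[rr,160:182];A.append(plane(t,((w*np.arange(160,182)).sum()/w.sum(),rr),.2155)[:2])
A=np.array(A);k=np.polyfit(A[:,0],A[:,1],1);print("arm y=",k,"yaw",np.degrees(np.arctan(k[0])),"y at .593",np.polyval(k,.593),np.abs(np.polyval(k,A[:,0])-A[:,1]).max())
print(bot.current_clock(),bot.current_opening()*92)
E
```

```text
[ 0.5321 -0.3889  0.148 ] [ 0.5434 -0.2249  0.128 ]
down [ 0.4232 -0.0773 -0.2843]
grip 49.660923591884696 [1.0846 0.1249 2.2433]
lift [-1.004   0.4155 -2.1188] [-0.031   0.1582  0.0105]
arm y= [0.042  0.1759] yaw 2.4034979860187504 y at .593 0.2007470275055419 0.0004146226423299426
8.75 49.83447843235398
```

```bash
cat >> h.py <<'E'
YAW=np.radians(2.4);U=np.array([np.cos(YAW),np.sin(YAW)])
H=np.array([.593,.2007]);HZ=.2155
RH=down(YAW-np.pi/2)
def hp(s,ez): # tcp for eye at s along arm from hook point, eye height ez (grasp 19 mm behind TCP)
    return [*(H+s*U),ez-.019]
E
python3 - <<'E'
from h import *
np.set_printoptions(precision=4,suppress=True)
bot.goto([.44,-.05,.36],down(np.radians(10-90)))
bot.goto(hp(-.135,.36),RH)
bot.line_to(hp(-.135,HZ+.006),max_speed=.12)
c=cam("side");cv2.imwrite("pics/s2.png",cv2.resize(c["pixels"][180:330,190:390],None,fx=4,fy=4,interpolation=cv2.INTER_CUBIC))
w=cam("wrist");cv2.imwrite("pics/w2.png",w["pixels"])
e=np.array(hp(-.135,HZ+.006))+[0,0,.019];print("eye in side crop",(proj(c,e)-[190,180])*4, bot.current_clock(),bot.current_ee_pos(),hp(-.135,HZ+.006))
E
```

```text
eye in side crop [488.3822 334.9604] 12.45 [0.4587 0.1951 0.2034] [np.float64(0.4581184179366541), np.float64(0.19504678674655804), 0.2025]
```

View pics/s2.png

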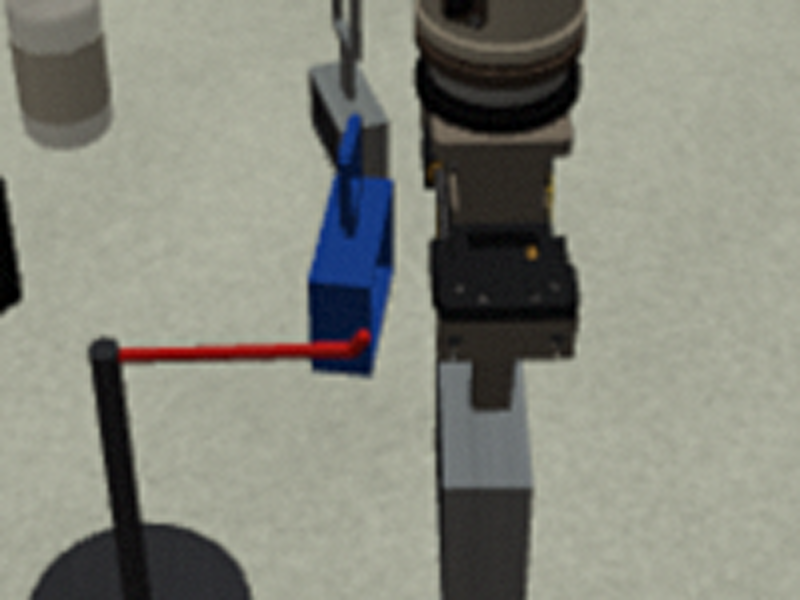

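View pics/w2.png

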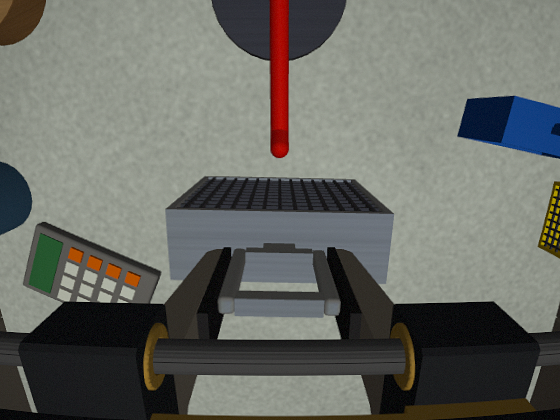

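The side view shows the strainer held upright in front of the arm. The wrist view has the red arm at column 280 and the loop centred at about 279, with the mesh towards the post, so the alignment is good. Next I thread the loop and lower it while watching force.

```bash
cat >> h.py <<'E'
def thread(s0,s1,ez):
    f0=bot.current_contact_force()
    for s in np.linspace(s0,s1,8)[1:]:
        bot.line_to(hp(s,ez),max_speed=.08)
        f=bot.current_contact_force()-f0
        print("s %.3f"%s,f.round(2))
        if np.linalg.norm(f)>4: print("STOP");return False
    return True
def lower(s,ez,zmin,rise):
    bot.line_to(hp(s,HZ-.012),max_speed=.06);bot.hold(.15)
    f0=bot.current_contact_force();z=HZ-.012
    while z>zmin:
        z-=.0015;bot.line_to(hp(s,z),max_speed=.03);bot.hold(.05)
        f=bot.current_contact_force()-f0;print("z-HZ %.4f"%(z-HZ),f.round(2))
        if f[2]>rise: break
E
python3 - <<'E'
from h import *
if thread(-.135,.015,HZ+.006): lower(.015,HZ+.006,HZ-.024,1.8)
print(bot.current_clock())
c=cam("side");cv2.imwrite("pics/s3.png",cv2.resize(c["pixels"][180:330,190:390],None,fx=4,fy=4,interpolation=cv2.INTER_CUBIC))
E
```

```text
s -0.114 [-0.82  0.41 -1.3 ]
s -0.092 [-1.04  0.55 -1.44]
s -0.071 [-0.81  0.08  0.05]
s -0.049 [-1.2  -0.51 -0.77]
s -0.028 [-0.86  0.87 -0.27]
s -0.006 [-0.4  -0.16 -0.68]
s 0.015 [-0.78  0.46 -1.65]
z-HZ -0.0135 [ 0.07 -0.51  0.01]
z-HZ -0.0150 [ 0.56 -0.2   0.63]
z-HZ -0.0165 [ 0.16 -0.47  2.16]
16.8667
```

The loop touched the arm at −16.5 mm against −17 expected. I'll release, retreat up and check.

```bash
python3 - <<'E'
from h import *
bot.line_to(hp(.015,HZ-.0175),max_speed=.03);bot.hold(.2)
print(bot.current_contact_force())
bot.set_gripper(.68);bot.hold(.2);print(bot.current_contact_force())
bot.set_gripper(.85)
bot.line_to(hp(.015,HZ+.12),max_speed=.1)
w=cam("wrist");s=cam("side")
a=s["pixels"][180:360,170:370]
im=np.hstack([cv2.resize(a,(400,360)),cv2.resize(w["pixels"],(400,300))[:, :] if 0 else cv2.resize(w["pixels"],(400,360))])
cv2.imwrite("pics/m4.png",im);print(bot.current_clock())
E
```

```text
[-2.08286441  0.03800724  5.96033924]
[-0.05870321  0.14701972  0.47386651]
20.0083
```

View pics/m4.png

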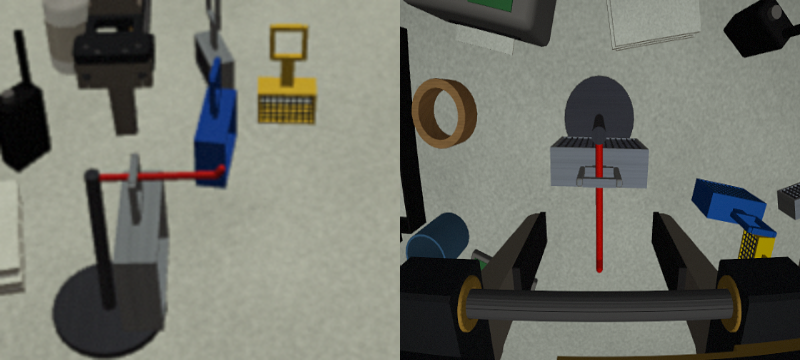

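Large hangs freely on the arm, mouth to the robot. Now the small one.

```bash
python3 - <<'E'
from h import *
r=down(np.radians(19.5-90));P=[.543,-.224]
bot.line_to(hp(.015,HZ+.16),max_speed=.15)
bot.goto([*P,.25],r);bot.set_gripper(.74)
f0=bot.current_contact_force()
bot.line_to([*P,.110],max_speed=.12);print("down",bot.current_contact_force()-f0)
bot.set_gripper(.3,25);print("grip",bot.current_opening()*92)
bot.line_to([*P,.13],max_speed=.06);bot.hold(.2);print("lift",bot.current_contact_force()-f0)
bot.line_to([*P,.34],max_speed=.15)
bot.goto([.44,-.05,.36],down(np.radians(10-90)))
bot.goto(hp(-.135,.36),RH)
bot.line_to(hp(-.135,HZ+.006),max_speed=.12);bot.hold(.2)
w=cam("wrist");s=cam("side")
im=np.hstack([cv2.resize(s["pixels"][180:360,170:370],(400,360)),cv2.resize(w["pixels"],(400,360))])
cv2.imwrite("pics/m5.png",im);print(bot.current_clock(),bot.current_opening()*92)
E
```

```text
down [ 0.1734565  -1.37768195  0.02205475]
grip 49.967502770249396
lift [-0.44319053 -0.92463674 -2.67713166]
29.7667 49.39787622825993
```

View pics/m5.png

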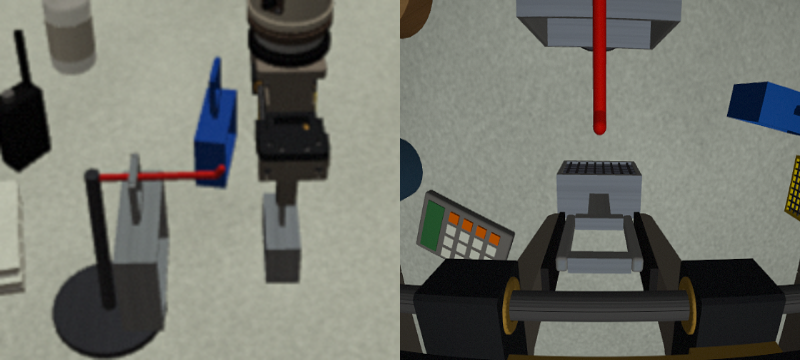

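The small one is held centred (loop and arm both at column 600 of the montage), mesh towards the large one's mouth, and blue hasn't moved. Next I thread it and lower it.

```bash
python3 - <<'E'
from h import *
if thread(-.135,-.010,HZ+.006):
    lower(-.010,HZ+.006,HZ-.020,1.4)
print(bot.current_clock())
w=cam("wrist");s=cam("side")
im=np.hstack([cv2.resize(s["pixels"][220:370,170:320],(400,400),interpolation=cv2.INTER_CUBIC),cv2.resize(w["pixels"],(400,400))])
cv2.imwrite("pics/m6.png",im)
E
```

```text
s -0.117 [-2.13 -0.46 -0.5 ]
s -0.099 [-0.52 -1.14  0.08]
s -0.081 [-1.51 -0.73  0.1 ]
s -0.064 [-0.77 -0.66  0.99]
s -0.046 [-1.29 -1.05 -0.35]
s -0.028 [-0.83  0.09  0.65]
s -0.010 [-1.04 -0.62  0.84]
z-HZ -0.0135 [-0.75 -0.69 -0.36]
z-HZ -0.0150 [ 0.34 -0.22  0.29]
z-HZ -0.0165 [-0.23 -0.7   0.46]
z-HZ -0.0180 [-2.45 -0.1   7.13]
34.1917
```

View pics/m6.png

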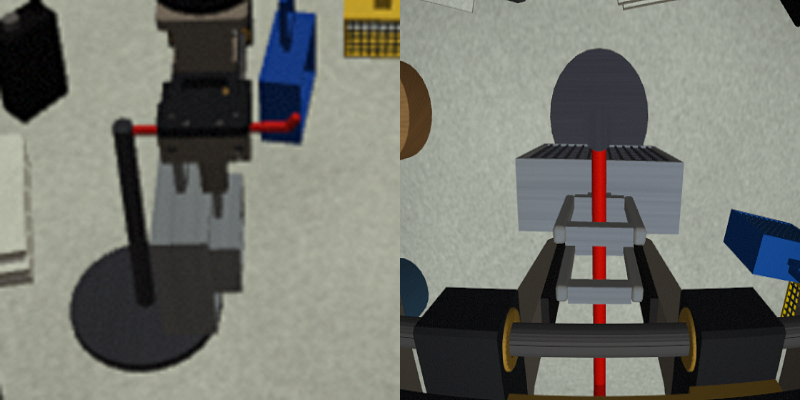

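Both loops are on the arm, with the small one's tray inside the large one's mouth. I'll release it, retreat and check.

```bash
python3 - <<'E'
from h import *
bot.line_to(hp(-.010,HZ-.0172),max_speed=.03)
bot.set_gripper(.66);bot.hold(.2);print(bot.current_contact_force())
bot.set_gripper(.85)
bot.line_to(hp(-.010,HZ+.12),max_speed=.08)
bot.goto([.40,.05,.36],RH)
s0=cam("side");bot.hold(1.);s=cam("side");w=cam("wrist");t=cam("top")
d=cv2.absdiff(s0["pixels"],s["pixels"])[220:370,170:320];print("motion diff",d.max(),d.mean())
im=np.hstack([cv2.resize(s["pixels"][220:370,170:320],(400,400),interpolation=cv2.INTER_CUBIC),cv2.resize(t["pixels"][120:260,130:270],(400,400),interpolation=cv2.INTER_CUBIC)])
cv2.imwrite("pics/m7.png",im);print(bot.current_clock())
E
```

```text
[-0.08951262  0.15441921 -0.31579474]
motion diff 12 1.5209481481481482
39.575
```

View pics/m7.png

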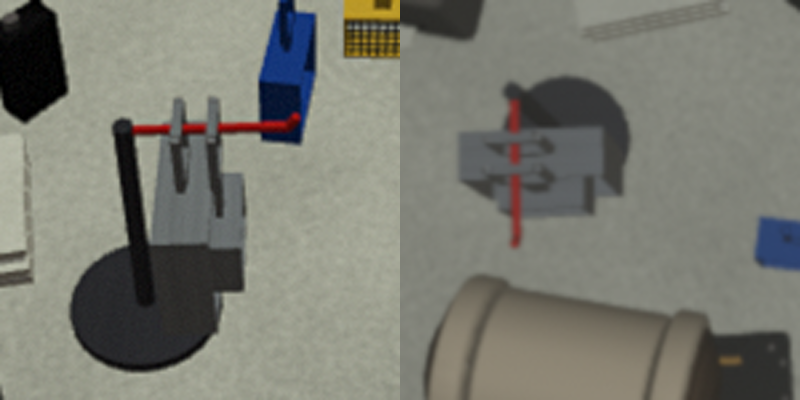

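Both hang on the arm and have settled, with the small one nested in the large one's mouth. Blue is still standing and the robot is clear, so I'm handing it in.

```bash
python3 -c "
from workcell import bot
bot.job_done()"
```

```text
the job is handed in; nothing more can be done
```

Both steel strainers are on the red hook, and I handed the job in at about 40 s of the 72 s allowed. I hung the large one first, 15 mm from the hook point towards the post. The small one hangs in front of it, 10 mm out towards the tip.

- **Final position:** the last side and top views show both loops on the arm. The small tray's back sits in the large one's open mouth, and both mouths face away from the post.
- **Settled:** two side images 1 s apart differed only by noise, so neither was still swinging.
- **Contact heights:** the loops met the arm 16.5 mm (large) and 18 mm (small) below its line, against 17 mm expected.
- **Bystanders:** the blue strainer is still standing where it was, and I didn't touch the yellow look-alike. The robot was clear of everything at hand-in.
- **Small disagreement:** the first estimates of where the two loops were differed between cameras by up to about 5 mm. That was within the grasp clearance, and both grips closed at about 50 mm as they should.

No check failed.

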